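Pack and close the instrument cassette

ROBOT

A 7-joint arm with a two-finger parallel gripper is mounted at the origin on the work surface. World frame = base frame: x ahead of the robot, y to its left, z up, the work surface at z = 0. Lengths are in m, angles in rad, forces in N, time in s.
With the tool pointing down it reaches from about 0.4 to 0.875 m from the base axis. Payload 6.5 kg.
Tool frame: the origin (TCP) lies on the centre line of the jaws, within the pads' length; the fingertips stand 17 mm ahead of it and the grasp point (between the pads) lies 2 mm behind it; z points along the fingers, x is the direction in which the jaws open and shut, and the axes are right-handed (so a half turn about z gives the same grasp; the last joint's range is limited). The gripper opens to 85 mm and grips with 20 to 120 N. Pads are 22 mm wide; open, the fingers measure 114 mm over their backs; the gripper's body (76 mm by 85 mm) begins 54 mm behind the grasp point. The pads swing forward as they close: fully open they stand 13 mm farther back than shut.
Start: joints at [-1.251, 0.536, -0.004, 1.538, 0.003, 1.067, -0.071], TCP at [0.245, 0.602, 0.248] pointing down, gripper open.
Joint ranges: [-2.7, 2.7], [-0.37, 2.16], [-1.27, 1.26], [0.24, 2.4], [-1.31, 4.45], [0.19, 1.91], [-2.76, 2.76]. Speed limits (rad/s): [2.39, 2.39, 3.14, 3.14, 3.14, 3.14, 3.14].

INTERFACE

Orientations are given as a unit quaternion [x, y, z, w].
In Python, from plant import ctrl gives the robot as it stands.
- The arm moves only by the tool move_arm, never from a script. Its argument "deltas" is text: rows parted by semicolons, each of 5 numbers parted by spaces: the shift along the tool's x, y, z in mm, then the turn about the tool's z in degrees, then the gripper's target within -1 to 1 (shut at 1, half-way at 0, fully open at -1). In form: dx dy dz twist jaw; .... A call has 1 to 20 rows; each row shifts and turns the pose as measured when the row begins, along the tool's axes as they then stand; what a row does not reach is not made up. A row lasts 1/8 s, in which the tool goes at most 62.5 mm and 10.7 degrees, less where a joint would pass 70% of its speed; a pose out of reach is approached as far as the arm can. A call is refused whole if a number of a shift passes 62.5 or a number of a turn 10.7, either way. A call with a gripper value outside its range is refused whole. The fingers move at their own pace and stop on an object; "force" is the grip in N (left out, the last holds). Time passes only in rows, so rows that do not move let the fingers close. It gives the time, the measured TCP pose, the force and the opening at its end, in the units of the state.
- ctrl.get_obs(): the state, without advancing time (a new reading comes with each control period).
- ctrl.capture(name): name is "scene" or "top" or "wrist"; returns the picture (480x640x3 uint8, red, green, blue); there is no depth.
- ctrl.camera_model(name): a dict with "fovy" (degrees; the focal length in pixels is half the picture's height over the tangent of half this angle, whatever the lens; pixels are square), "cx", "cy" (the principal point, pixels), "rvec" (rotation vector, rad) and "tvec" (3), from world to camera coordinates, as OpenCV has them. Camera axes: x right, y down, z forward; pixel columns grow to the right and rows downward; lengths in m; the calibration is good to about 2 mm. A picture is of the moment at which its call begins: read the wrist's pose just before it. camera_model takes no time and is no camera call; for the wrist camera it gives the pose at the moment of the call.
- ctrl.finish_job(): hands the job in, once; it reports no verdict.
The state is a dict: "t": time; "q": joint angles; "qvel": joint speeds; "joint_torque": joint torques, N m; "eef_pos": TCP position; "tcp_rot": TCP orientation; "force": force on the tool from outside, world axes, zero at the start; "torque": the same for the moment, N m; "gripper_width": opening from 0.0 (shut) to 1.0 (fully open).
Only numpy, scipy, OpenCV 4.12 (cv2) and the standard library are available. Lean on these libraries where they do the work, as an engineer would, in place of code of your own. Each camera call takes 0.05 s, during which the arm holds its last target. There are 200 camera calls.

TASK

Put the bandage scissors flat in the open steel instrument cassette, then lay the cassette's lid in its mouth and press it down at both ends until it sits level on its ledges, held under both roller catches. Do not drop the lid, and leave the other things on the table where they are.

Things in the scene. Friction and masses are not known exactly. Their poses are not given: they have to be found in the camera images.
- cassette: Instrument cassette: fixed open-topped steel tray. Origin: centre of its underside; x along its long side. Mouth inside 203 (x) x 134 (y) mm. Floor top at z = 4 mm. Upright 3 mm walls to z = 62 mm, then a lip flaring out at 45 degrees to z = 71 mm (230 x 160 mm outside). A 16 x 16 mm ledge in each corner, top at z = 40 mm, carries the lid. Black catch housings stick out 22 mm at both ends.
- cassette_seat (a point): Point on the cassette's centre line at ledge height, 40 mm above the table; axes as the cassette's. The centre of the lid's underside lies here when the lid is home. A lid just laid in the mouth rests on the rollers about 17 mm higher; pressing about 10 N at each end in turn (or about 20 N in the middle) brings it down past them onto the ledges.
- catch_a_roller (a point): Roller catch in the middle of the cassette's +x end wall: horizontal grey roller, 16 mm in diameter, 40 mm wide; the point is on its axis, 105 mm from the cassette's middle, 51 mm above the table. It stands 4.5 mm into the mouth, is pushed outward by the lid's edge (sprung: 6 N at first, gives 7 mm), and springs back over the lid to hold it down.
- catch_b_roller (a point): The same roller catch in the -x end wall.
- lid_center (a point): The cassette's lid: loose steel plate 200 (x) x 130 (y) x 5 mm, 0.25 to 0.42 kg, flat on the table. Point: centre of the plate, 2.5 mm above its underside. A black grip rail stands on its middle: 80 mm along x, 12 mm thick along y, top 30.5 mm above this point. Fits either way round. Past the rail's ends the plate is bare and may be pressed, e.g. 70 mm from the centre along +x and -x.
- scissors_center (a point): Bandage scissors: plain steel, closed, lying flat, 155 mm long, about 0.11 kg. Point: the pivot, 6 mm above the underside, near the centre of mass; x points to the blade tips (76 mm away); the two finger rings, 76 mm wide together, end 78 mm away at -x. Grip the pivot block: 34 mm along x, 18 mm wide along y, 12 mm tall. Blades and shanks are 8 to 9 mm tall.
- pill_jar: Bystander, to be left where it is: white lidded jar, 60 mm across, 85 mm tall; origin at its underside, midway along.
- clippers: Bystander, to be left where it is: black hair clippers with a steel head, 160 x 46 x 36 mm, lying flat; origin at its underside, midway along.
- tape_roll: Bystander, to be left where it is: paper-coloured roll of tape, 90 mm across, 25 mm tall, lying flat; origin at its underside, midway along.
- brush: Bystander, to be left where it is: hand brush lying flat; origin at its underside near its middle.
- bowl: Bystander, to be left where it is: open steel bowl, 120 mm across, 45 mm tall; origin at its underside, midway along.
- spray: Bystander, to be left where it is: clear bottle, 72 mm across, 180 mm tall; origin at its underside, midway along.
- swab_box: Bystander, to be left where it is: cardboard box, 90 x 140 x 70 mm; origin at its underside, midway along.
There are look-alikes about, which are no part of the job. Leave any yellow look-alike of the part that bears lid_center alone.

How it is judged:
By the outcome, as a careful person would: the job done as asked, in the order asked, and still so for the second after the job is handed in, with the robot touching nothing.
It also fails if it takes over 72 s, if anything falls off the work surface, if the arm or the gripper's body presses on something with over 40 N, if the wrist force passes 120 N, or if a joint passes its speed limit or range.

## Working session

There is one attempt and no reset: what is moved stays moved. The work goes in short steps, Python scripts to look and compute and a tool call to move; the robot and the scene stay as the last step left them, time stands still between calls to the robot, and variables do not carry over. Pictures are saved under pics/ and viewed, on a budget of 10 in all, crops included, one or two more only if the job needs it, and the job is handed in when it is done.

Besides the shell and the picture viewer there is one more tool, called after ">>>" by a JSON object that holds its "fn" and its "kwargs". move_arm: Moves the arm, as the interface text tells. Its arguments: {"type":"object","properties":{"deltas":{"type":"string"},"force":{"type":"number"}},"required":["deltas"]}

```bash
ls; mkdir -p pics
cat > h.py <<'E'
import numpy as np, cv2
from plant import ctrl
def cam(n):
    m=ctrl.camera_model(n); R,_=cv2.Rodrigues(np.array(m['rvec'],float)); t=np.array(m['tvec'],float).ravel()
    f=240/np.tan(np.radians(m['fovy'])/2); K=np.array([[f,0,m['cx']],[0,f,m['cy']],[0,0,1.]])
    return K,R,t,m
def ray(c,uv,z):
    K,R,t,_=c; uv=np.atleast_2d(np.array(uv,float))
    d=(np.linalg.inv(K)@np.c_[uv,np.ones(len(uv))].T).T@R; o=-R.T@t
    return o+d*((z-o[2])/d[:,2])[:,None]
def proj(c,P):
    K,R,t,_=c; q=(np.atleast_2d(P)@R.T+t)@K.T; return q[:,:2]/q[:,2:]
def snap(n,f):
    c=cam(n); im=ctrl.capture(n); cv2.imwrite('pics/'+f,im[:,:,::-1]); return c,im
E
python3 - <<'E'
from h import *
for n in('top','scene'):
    c,im=snap(n,n+'0.png'); print(n,c[3], -c[1].T@c[2])
    print(ray(c,[[0,0],[639,0],[639,479],[0,479],[320,240]],0).round(3).tolist())
print(ctrl.get_obs())
E
```

```text
pics
top {'fovy': 56.33536761043856, 'cx': 317.4765595132116, 'cy': 241.016415384733, 'rvec': array([ 2.11170667, -2.17299899,  0.17005324]), 'tvec': array([-0.00986951,  0.49749754,  1.21360614])} [ 0.30409597 -0.01675507  1.27580797]
[[1.297, 0.951, 0.0], [1.242, -1.058, 0.0], [-0.163, -0.862, 0.0], [-0.113, 0.838, 0.0], [0.506, -0.032, 0.0]]
scene {'fovy': 56.07055096253288, 'cx': 320.1709003765626, 'cy': 239.57905009964242, 'rvec': array([ 2.15291048,  0.86888598, -0.37020343]), 'tvec': array([-0.37382193, -0.20902298,  1.65801391])} [ 1.21099092 -0.75589423  0.9458163 ]
[[-3.165, 0.322, 0.0], [0.295, 4.113, 0.0], [1.438, -0.044, 0.0], [0.526, -0.921, 0.0], [0.485, 0.032, 0.0]]
{'t': 0.1, 'q': array([-1.2511838 ,  0.53712183, -0.00441937,  1.53878598,  0.00259003,
        1.06734737, -0.07119738]), 'qvel': array([ 0.0003156 , -0.00273025,  0.00078773, -0.00314148, -0.00029288,
        0.00264578,  0.00049971]), 'joint_torque': array([ 1.77735932e-03, -5.84562850e+01,  1.05132625e+00, -2.59775054e+01,
        1.25928421e-02,  4.58138020e-03,  3.06468898e-06]), 'eef_pos': array([0.24441039, 0.60168574, 0.24747597]), 'tcp_rot': array([ 8.29536623e-01,  5.58451703e-01, -6.50894964e-04,  5.12453879e-04]), 'force': array([ 0.74129373,  0.03849302, -1.42943843]), 'torque': array([-0.00742811, -0.02205172,  0.03720187]), 'gripper_width': 1.0026825328554607}
```

View pics/top0.png

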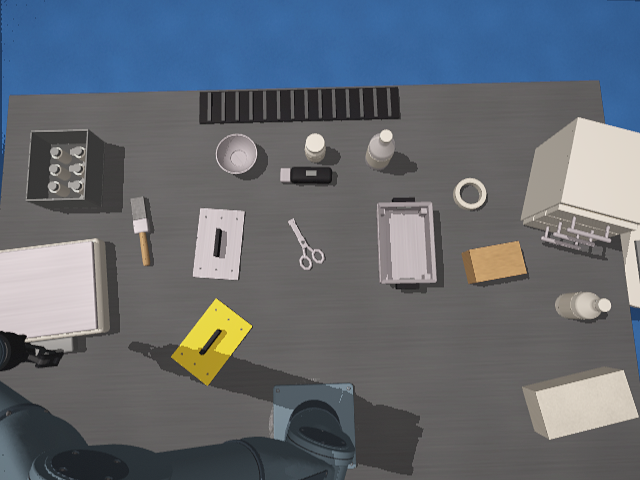

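View pics/scene0.png

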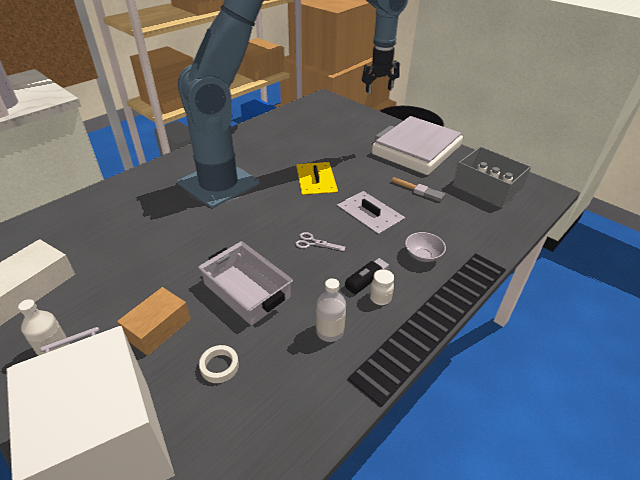

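```bash
cat > meas.py <<'E'
from h import *
c=cam('top'); im=cv2.imread('pics/top0.png'); g=im.min(2)
def blob(x0,x1,y0,y1,th,z,close=0):
    m=np.zeros_like(g); m[y0:y1,x0:x1]=(g[y0:y1,x0:x1]>th)*255
    if close: m=cv2.morphologyEx(m,cv2.MORPH_CLOSE,np.ones((close,close)))
    cs,_=cv2.findContours(m,0,cv2.CHAIN_APPROX_NONE); k=max(cs,key=cv2.contourArea)
    w=ray(c,k[:,0,:],z)[:,:2]; r=cv2.minAreaRect((w*1000).astype(np.float32))
    return k[:,0,:],w,r
print('bg',np.median(g[205:285,255:285]))
for th in(110,130,150):
    print(th,'lid',blob(185,252,200,290,th,.005)[2],'cas',blob(365,445,190,300,th,.071,5)[2])
    k,w,r=blob(283,330,212,276,th,.006); print('sc',r, k.min(0),k.max(0))
    b=cv2.boxPoints(r); print(b.round(0).tolist())
m=((g<60)*255).astype(np.uint8); m[:, :205]=0; m[:,236:]=0; m[:222]=0; m[265:]=0
print('rail', [cv2.minAreaRect((ray(c,k[:,0],.033)[:,:2]*1000).astype(np.float32)) for k in cv2.findContours(m,0,1)[0] if cv2.contourArea(k)>40])
big=np.hstack([cv2.resize(im[205:285,x:x+w],None,fx=4.5,fy=4.5,interpolation=cv2.INTER_CUBIC) for x,w in((190,58),(285,44),(372,70))])
cv2.imwrite('pics/crop.png',big); print(big.shape)
E
python3 meas.py
```

```text
bg 102.0
110 lid ((504.3985595703125, 259.9399108886719), (130.3418731689453, 202.7969207763672), 84.4703598022461) cas ((483.94744873046875, -263.39794921875), (155.24880981445312, 224.4621124267578), 89.26190948486328)
sc ((501.3408203125, 7.358680725097656), (155.6641387939453, 73.14019012451172), 14.216331481933594) [288 218] [323 269]
[[417.0, 24.0], [435.0, -47.0], [586.0, -9.0], [568.0, 62.0]]
130 lid ((504.3741455078125, 259.9223327636719), (129.88246154785156, 202.105712890625), 84.34099578857422) cas ((483.3857116699219, -264.0846862792969), (153.1952362060547, 222.53953552246094), 89.24927520751953)
sc ((500.9546813964844, 7.270580291748047), (154.87460327148438, 71.58416748046875), 14.211265563964844) [288 218] [323 269]
[[417.0, 23.0], [435.0, -46.0], [585.0, -8.0], [567.0, 61.0]]
150 lid ((504.5567932128906, 259.88037109375), (129.27743530273438, 201.5304718017578), 84.34291076660156) cas ((483.380126953125, -264.28424072265625), (152.21043395996094, 218.0056610107422), 89.32807159423828)
sc ((491.68536376953125, 27.205032348632812), (152.74609375, 70.22396850585938), 37.728939056396484) [288 218] [323 269]
[[410.0, 8.0], [453.0, -47.0], [574.0, 46.0], [531.0, 102.0]]
rail [((501.96246337890625, 256.41827392578125), (15.618470191955566, 77.00432586669922), 84.31726837158203)]
(360, 774, 3)
```

View pics/crop.png

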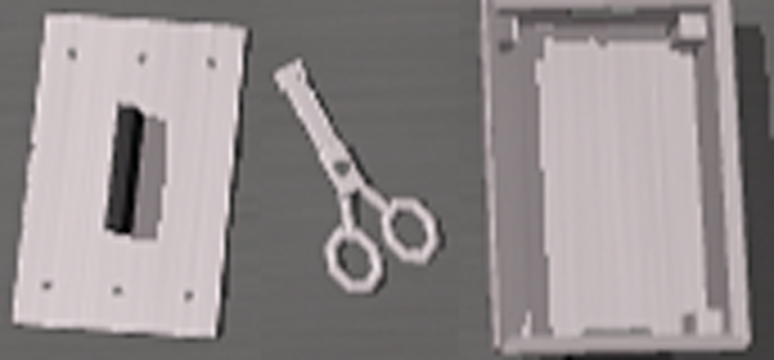

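```bash
cat > go.py <<'E'
from h import *
import sys
from scipy.spatial.transform import Rotation as Ro
def plan(x,y,z,a):
    o=ctrl.get_obs(); R=Ro.from_quat(o['tcp_rot']).as_matrix(); p=o['eef_pos']
    cur=np.degrees(np.arctan2(R[1,0],R[0,0])); tw=-((a-cur+90)%180-90)
    d=R.T@(np.array([x,y,z])-p)*1000
    print('t%.2f pos'%o['t'],p.round(4),'ang %.1f'%cur,'tilt %.2f'%np.degrees(np.arccos(-R[2,2])),'w %.3f'%o['gripper_width'],'F',o['force'].round(1))
    print('delta',d.round(1),'twist %.1f'%tw)
    n=int(np.ceil(max(np.abs(d).max()/50,abs(tw)/9,1)))
    # per-row steps if twisting simultaneously
    s=np.radians(tw/n); out=[]
    for i in range(n):
        c_,s_=np.cos(s*i),np.sin(s*i); v=d/n; out.append((c_*v[0]+s_*v[1],-s_*v[0]+c_*v[1],v[2],tw/n))
    print('; '.join('%.0f %.0f %.0f %.1f'%r for r in out))
if __name__=='__main__': plan(*map(float,sys.argv[1:]))
E
python3 - <<'E'
from h import *
c=cam('top'); w=ray(c,[[291.4,220.5],[303.2,243.2],[312.1,259.2]],.01)[:,:2]; print(w)
d=w[0]-w[2]; print(np.degrees(np.arctan2(d[1],d[0])),np.linalg.norm(w[0]-w[1]),np.linalg.norm(w[2]-w[1]))
E
python3 go.py .49 .02 .25 117
```

```text
[[ 0.56335749  0.04905319]
 [ 0.49632149  0.01667373]
 [ 0.44965365 -0.00749945]]
26.444280232481677 0.0744463240925064 0.052556922344626354
t0.10 pos [0.2444 0.6017 0.2475] ang 67.9 tilt 0.09 w 1.003 F [ 0.7  0.  -1.4]
delta [-446.5  446.4   -1.7] twist -49.1
-50 50 -0 -5.5; -54 45 -0 -5.5; -58 39 -0 -5.5; -62 34 -0 -5.5; -64 28 -0 -5.5; -67 21 -0 -5.5; -69 15 -0 -5.5; -70 8 -0 -5.5; -70 2 -0 -5.5
```

>>> {"fn": "move_arm", "kwargs": {"deltas": "-40 40 0 0 -1; -40 40 0 0 -1; -40 40 0 0 -1; -40 40 0 0 -1; -40 40 0 0 -1; -40 40 0 0 -1; -40 40 0 0 -1; -40 40 0 0 -1; -40 40 0 0 -1; -40 40 0 0 -1; -40 40 0 0 -1; 0 0 0 -10 -1; 0 0 0 -10 -1; 0 0 0 -10 -1; 0 0 0 -10 -1; 0 0 0 -9 -1; 0 0 0 0 -1"}}

```text
t: 2.22
eef_pos: [0.4908, 0.0078, 0.2436]
tcp_rot: [0.513, 0.858, -0.003, -0.001]
force: [0.1, -0.7, -0.1]
gripper_width: 0.998
```

Run:
```python
from h import *
from go import plan
plan(.496,.0167,.25,116.5)
c,im=snap('wrist','w1.png'); print(c[3],-c[1].T@c[2]); print(proj(c,[[.496,.0167,.012],[.563,.049,.008]]))
```

```text
t2.23 pos [0.4908 0.0078 0.2436] ang 118.3 tilt 0.41 w 0.998 F [ 0.1 -0.7 -0.1]
delta [ 5.4  8.8 -6.5] twist 1.8
5 9 -7 1.8
{'fovy': 59.77312751782773, 'cx': 319.26132229384706, 'cy': 239.82452227130952, 'rvec': array([-1.51138582, -2.53047771, -0.41032715]), 'tvec': array([ 0.22598273, -0.45268039,  0.23830433])} [ 0.41855337 -0.03086494  0.36964458]
[[325.60403141 208.98150712]
 [321.66958808 284.2331943 ]]
```

View pics/w1.png

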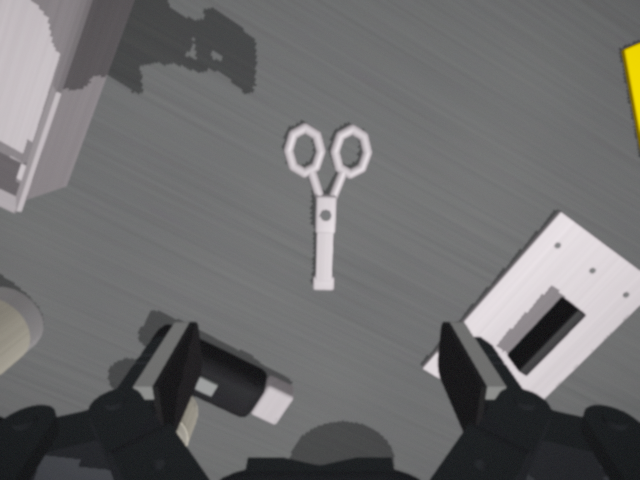

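```bash
cat > s.py <<'E'
from h import *
from go import plan
c=cam('wrist')
im=cv2.imread('pics/w1.png'); g=im.min(2); m=np.zeros_like(g); m[115:300,275:385]=(g[115:300,275:385]>140)*255
k=max(cv2.findContours(m,0,1)[0],key=cv2.contourArea); w=ray(c,k[:,0],.009)[:,:2]*1000
r=cv2.minAreaRect(w.astype(np.float32)); print(r)
p=ray(c,[[325.5,215]],.012); t=ray(c,[[323.5,290]],.008); q=ray(c,[[328,151]],.008)
print(p,t,q); d=(t-q)[0]; print(np.degrees(np.arctan2(d[1],d[0])),np.linalg.norm(t-p),np.linalg.norm(t-q))
E
python3 s.py
```

```text
((499.4496765136719, 18.974685668945312), (151.74777221679688, 74.13983154296875), 27.027151107788086)
[[0.50086581 0.01920587 0.012     ]] [[0.56750807 0.05324097 0.008     ]] [[ 0.4512039  -0.00524246  0.008     ]]
26.695490823297593 0.07493716685446496 0.13018053764566387
```

```bash
python3 go.py .4995 .0187 .08 116.9
```

```text
t2.27 pos [0.4908 0.0078 0.2436] ang 118.2 tilt 0.41 w 0.999 F [-0.8  0.1 -0.2]
delta [  5.7  14.  163.5] twist 1.3
1 4 41 0.3; 1 3 41 0.3; 1 3 41 0.3; 1 3 41 0.3
```

>>> {"fn": "move_arm", "kwargs": {"deltas": "2 4 40 0.3 -0.3; 1 4 40 0.3 -0.3; 1 3 40 0.3 -0.3; 1 3 40 0.3 -0.3; 0 0 0 0 -0.3; 0 0 0 0 -0.3", "force": 40}}

```text
t: 3.02
eef_pos: [0.5028, 0.0185, 0.0813]
tcp_rot: [0.53, 0.848, -0.002, 0.001]
force: [0.2, -0.1, 1.1]
gripper_width: 0.646
```

Run:
```python
from h import *
from go import plan
plan(.4995,.0187,.021,116.9)
c,im=snap('wrist','w2.png'); print(proj(c,[[.5,.019,.012],[.567,.0525,.008]]))
```

```text
t3.02 pos [0.5028 0.0185 0.0813] ang 115.9 tilt 0.27 w 0.646 F [ 0.2 -0.1  1.1]
delta [ 1.8 -2.7 60.3] twist -1.0
1 -1 30 -0.5; 1 -1 30 -0.5
[[322.92388552 266.44827546]
 [323.93208965 385.46190427]]
```

View pics/w2.png

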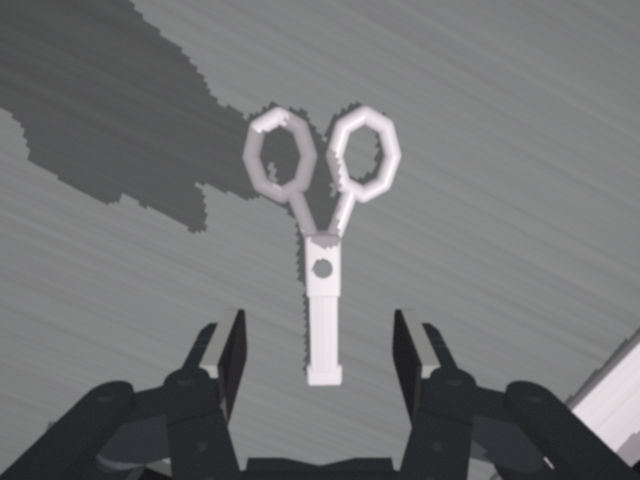

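>>> {"fn": "move_arm", "kwargs": {"deltas": "1 -1 30 -0.5 -0.3; 1 -1 20 -0.5 -0.3; 0 0 9 0 -0.3; 0 0 0 0 -0.3; 0 0 0 0 -0.3"}}

```text
t: 3.7
eef_pos: [0.5062, 0.0193, 0.0285]
tcp_rot: [0.524, 0.852, 0.002, 0.006]
force: [0.2, -0.4, 0.3]
gripper_width: 0.65
```

```bash
python3 go.py .5005 .0193 .021 116.9
```

```text
t3.70 pos [0.5062 0.0193 0.0285] ang 116.8 tilt 0.75 w 0.650 F [ 0.2 -0.4  0.3]
delta [ 2.6 -5.2  7.5] twist -0.1
3 -5 7 -0.1
```

>>> {"fn": "move_arm", "kwargs": {"deltas": "2 -5 7 0 -0.3; 0 0 0 0 -0.3"}}

```text
t: 3.95
eef_pos: [0.5012, 0.0189, 0.0221]
tcp_rot: [0.524, 0.852, 0.002, 0.007]
force: [0.0, 1.2, -1.0]
gripper_width: 0.653
```

```bash
python3 go.py .5005 .0193 .021 116.9
```

```text
t3.95 pos [0.5012 0.0189 0.0221] ang 116.8 tilt 0.83 w 0.653 F [ 0.   1.2 -1. ]
delta [ 0.7 -0.4  1.1] twist -0.1
1 -0 1 -0.1
```

>>> {"fn": "move_arm", "kwargs": {"deltas": "1 0 1 0 0.4; 0 0 0 0 1; 0 0 0 0 1; 0 0 0 0 1; 0 0 0 0 1; 0 0 0 0 1; 0 0 0 0 1; 0 0 0 0 1", "force": 50}}

```text
t: 4.95
eef_pos: [0.5009, 0.0198, 0.0214]
tcp_rot: [0.524, 0.852, 0.003, 0.007]
force: [-0.8, -0.7, 2.0]
gripper_width: 0.192
```

>>> {"fn": "move_arm", "kwargs": {"deltas": "0 0 -30 0 1; 0 0 -50 0 1; 0 0 -50 0 1; 0 0 0 0 1; 0 0 0 0 1"}}

```text
t: 5.58
eef_pos: [0.4979, 0.0203, 0.1532]
tcp_rot: [0.524, 0.852, 0.002, 0.006]
force: [-0.3, -0.7, -1.0]
gripper_width: 0.192
```

Run:
```python
from h import *
from go import plan
plan(.484,-.15,.16,90)
c,im=snap('wrist','w3.png'); c,im=snap('top','top1.png')
```

```text
t5.58 pos [0.4979 0.0203 0.1532] ang 116.8 tilt 0.69 w 0.192 F [-0.3 -0.7 -1. ]
delta [-145.8  -89.1   -6.4] twist 26.8
-49 -30 -2 8.9; -53 -22 -2 8.9; -55 -13 -2 8.9
```

View pics/w3.png

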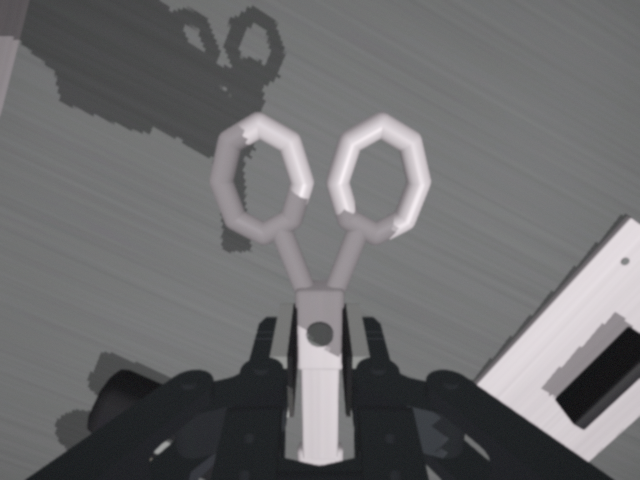

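>>> {"fn": "move_arm", "kwargs": {"deltas": "-40 -28 -20 9 1; -46 -22 -30 9 1; -50 -13 -30 9 1; 0 0 -10 0 1; 0 0 0 0 1; 0 0 0 0 1"}}

```text
t: 6.42
eef_pos: [0.4739, -0.1317, 0.2378]
tcp_rot: [0.712, 0.702, -0.002, 0.0]
force: [-0.5, -0.3, -2.0]
gripper_width: 0.185
```

Run:
```python
from h import *
from go import plan
plan(.484,-.264,.2,89.3)
c,im=snap('wrist','w4.png'); 
P=np.array([[sx*.1015,sy*.067,.062] for sx,sy in((1,1),(1,-1),(-1,-1),(-1,1))])+[.4837,-.264,0]
print(proj(c,P).round(1).tolist())
np.savez('w4.npz',K=c[0],R=c[1],t=c[2])
```

```text
t6.42 pos [ 0.4739 -0.1317  0.2378] ang 89.2 tilt 0.21 w 0.185 F [-0.5 -0.3 -2. ]
delta [-132.    12.1   38.2] twist -0.1
-44 4 13 -0.0; -44 4 13 -0.0; -44 4 13 -0.0
[[243.1, 344.9], [83.1, 346.5], [24.8, 88.4], [221.4, 85.5]]
```

View pics/w4.png

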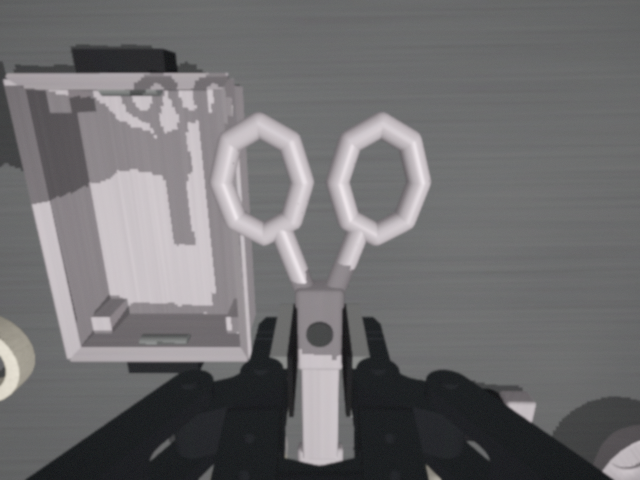

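Run:
```python
from h import *
d=np.load('w4.npz'); c=(d['K'],d['R'],d['t'],0)
w=ray(c,[[6,74],[72,361],[250,361],[237,73]],.071)[:,:2]*1000; print(w.round(1), w.mean(0), [np.linalg.norm(w[i]-w[(i+1)%4]).round(1) for i in range(4)])
v=w[1]-w[0]+w[2]-w[3]; print(np.degrees(np.arctan2(v[1],v[0])))
im=cv2.imread('pics/w4.png'); 
# black housings
m=((im.max(2)<50)*255).astype(np.uint8); m[:,280:]=0; m[:40]=0; m[380:]=0
for k in cv2.findContours(m,0,1)[0]:
    if cv2.contourArea(k)>150: print(cv2.boundingRect(k))
t=cam('top'); it=cv2.imread('pics/top0.png')
P=np.array([[sx*.115,sy*.080,.071] for sx,sy in((1,1),(1,-1),(-1,-1),(-1,1))])+[.4837,-.264,0]
print(proj(t,P).round(1).tolist())
```

```text
[[ 373.5 -335.2]
 [ 593.  -336.8]
 [ 594.8 -190.4]
 [ 375.  -184.2]] [ 484.06462315 -261.65125394] [np.float64(219.6), np.float64(146.4), np.float64(219.9), np.float64(151.0)]
-1.033626295576803
(129, 363, 83, 17)
(227, 318, 53, 62)
(73, 49, 104, 23)
[[374.4, 201.2], [432.2, 199.6], [438.1, 283.0], [378.5, 284.8]]
```

>>> {"fn": "move_arm", "kwargs": {"deltas": "-44 4 10 0 1; -44 4 10 0 1; -44 4 10 0 1; 0 0 0 0 1; 0 0 0 0 1"}}

```text
t: 7.1
eef_pos: [0.4857, -0.2595, 0.202]
tcp_rot: [0.707, 0.707, -0.002, -0.004]
force: [-0.3, -0.0, -2.0]
gripper_width: 0.191
```

Run:
```python
from h import *
from go import plan
plan(.484,-.265,.1,89.2)
c,im=snap('wrist','w5.png'); print(-c[1].T@c[2])
np.savez('w5.npz',K=c[0],R=c[1],t=c[2])
P=np.array([[sx*.115,sy*.080,.071] for sx,sy in((1,1),(1,-1),(-1,-1),(-1,1))])+[.484,-.265,0]
print(proj(c,P).round(1).tolist())
```

```text
t7.10 pos [ 0.4857 -0.2595  0.202 ] ang 90.1 tilt 0.53 w 0.191 F [-0.3 -0.  -2. ]
delta [ -5.8  -0.8 102. ] twist 0.9
-2 -0 34 0.3; -2 -0 34 0.3; -2 -0 34 0.3
[ 0.4038759  -0.25959288  0.3282528 ]
[[420.1, 382.1], [201.4, 382.2], [165.2, 35.2], [451.8, 35.6]]
```

View pics/w5.png

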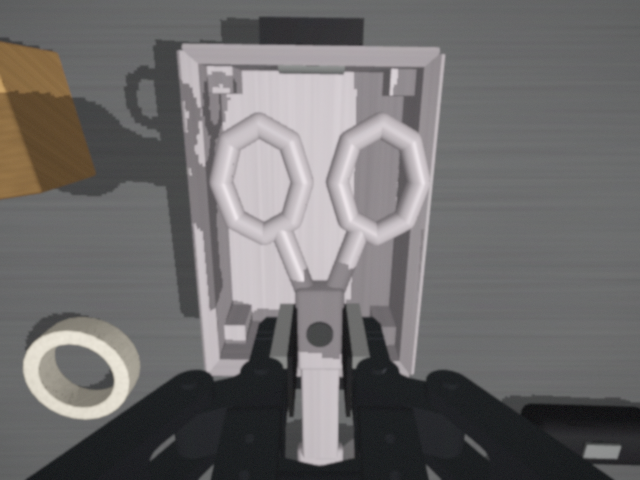

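>>> {"fn": "move_arm", "kwargs": {"deltas": "-3 0 50 0.8 1; -2 0 50 0 1; 0 0 30 0 1; 0 0 15 0 1; 0 0 10 0 1; 0 0 0 0 1; 0 0 0 0 1"}}

```text
t: 8.02
eef_pos: [0.4905, -0.2577, 0.0464]
tcp_rot: [0.708, 0.707, 0.001, -0.001]
force: [-0.2, 0.2, -1.2]
gripper_width: 0.191
```

```bash
python3 go.py .4845 -.2646 .0262 89.3
```

```text
t8.03 pos [ 0.4905 -0.2577  0.0464] ang 89.9 tilt 0.16 w 0.191 F [-0.2  0.2 -1.2]
delta [-7.  -6.  20.2] twist 0.6
-7 -6 20 0.6
```

>>> {"fn": "move_arm", "kwargs": {"deltas": "-7 -7 6 0.6 1; -1 -1 7 0 1; 0 0 4 0 1; 0 0 0 0 1; 0 0 0 0 1"}}

```text
t: 8.65
eef_pos: [0.4826, -0.2671, 0.0296]
tcp_rot: [0.712, 0.702, 0.001, 0.0]
force: [-0.8, 0.4, -1.0]
gripper_width: 0.19
```

```bash
python3 go.py .4845 -.2646 .0262 89.3
```

```text
t8.65 pos [ 0.4826 -0.2671  0.0296] ang 89.2 tilt 0.14 w 0.190 F [-0.8  0.4 -1. ]
delta [2.6 1.9 3.4] twist -0.1
3 2 3 -0.1
```

Lower to contact, then open partly and rise.

>>> {"fn": "move_arm", "kwargs": {"deltas": "3 2 3 0 1; 0 0 1 0 1; 0 0 0 0 1"}}

```text
t: 9.02
eef_pos: [0.4853, -0.2635, 0.0256]
tcp_rot: [0.712, 0.703, 0.001, 0.0]
force: [-1.5, -0.9, -0.1]
gripper_width: 0.189
```

>>> {"fn": "move_arm", "kwargs": {"deltas": "0 0 0 0 0.4; 0 0 0 0 0.1; 0 0 0 0 0.1; 0 0 -2 0 0.1"}}

```text
t: 9.52
eef_pos: [0.4855, -0.264, 0.028]
tcp_rot: [0.712, 0.702, 0.001, 0.001]
force: [-1.0, -0.6, 0.1]
gripper_width: 0.449
```

```bash
python3 go.py .4845 -.2646 .28 89.3
```

```text
t9.53 pos [ 0.4855 -0.264   0.028 ] ang 89.3 tilt 0.18 w 0.449 F [-1.  -0.6  0.1]
delta [-3.00e-01 -2.00e-01 -2.52e+02] twist -0.0
-0 -0 -42 -0.0; -0 -0 -42 -0.0; -0 -0 -42 -0.0; -0 -0 -42 -0.0; -0 -0 -42 -0.0; -0 -0 -42 -0.0
```

>>> {"fn": "move_arm", "kwargs": {"deltas": "0 0 -20 0 0.1; 0 0 -50 0 0; 0 0 -50 0 0; 0 0 -50 0 -1; 0 -20 -50 0 -1; 0 -20 -35 0 -1; 0 0 0 0 -1; 0 0 0 0 -1"}}

```text
t: 10.52
eef_pos: [0.4433, -0.2643, 0.3001]
tcp_rot: [0.712, 0.702, 0.004, 0.004]
force: [0.4, 0.2, -0.7]
gripper_width: 0.998
```

Run:
```python
from h import *
from go import plan
plan(.504,.26,.2,84.4)
c,im=snap('wrist','w6.png'); print(-c[1].T@c[2])
np.savez('w6.npz',K=c[0],R=c[1],t=c[2])
P=np.array([[sx*.115,sy*.080,.071] for sx,sy in((1,1),(1,-1),(-1,-1),(-1,1))])+[.484,-.265,0]
print(proj(c,P).round(1).tolist())
```

```text
t10.53 pos [ 0.4433 -0.2643  0.3001] ang 89.1 tilt 0.66 w 0.998 F [ 0.4  0.2 -0.7]
delta [525.2  51.6 100.6] twist 4.7
48 5 9 0.4; 48 4 9 0.4; 48 4 9 0.4; 48 4 9 0.4; 48 3 9 0.4; 48 3 9 0.4; 48 3 9 0.4; 48 2 9 0.4; 48 2 9 0.4; 48 1 9 0.4; 48 1 9 0.4
[ 0.35896135 -0.26271947  0.42459377]
[[401.5, 347.8], [240.0, 349.9], [217.6, 106.4], [416.1, 103.3]]
```

View pics/w6.png

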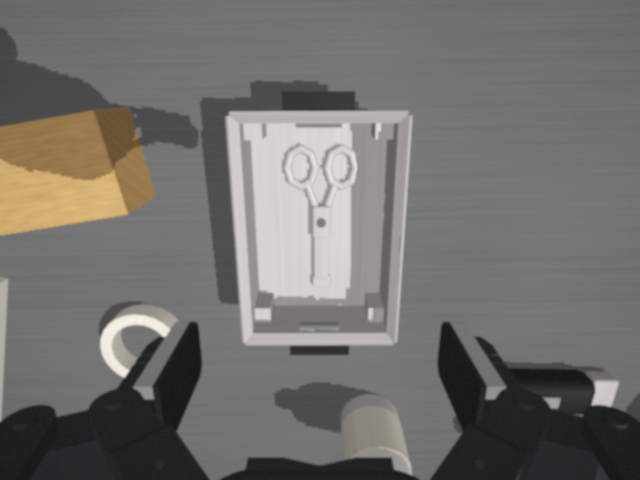

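Run:
```python
from h import *
d=np.load('w6.npz'); c=(d['K'],d['R'],d['t'],0)
print('pivot',ray(c,[[321,222]],.016))
im=cv2.imread('pics/w6.png'); g=im.min(2)
for th in(120,140,160):
    m=np.zeros_like(g); m[100:352,215:420]=(g[100:352,215:420]>th)*255; m=cv2.morphologyEx(m,cv2.MORPH_CLOSE,np.ones((5,5)))
    k=max(cv2.findContours(m,0,1)[0],key=cv2.contourArea); 
    for z in(.071,.062):
        r=cv2.minAreaRect((ray(c,cv2.convexHull(k)[:,0],z)[:,:2]*1000).astype(np.float32)); print(th,z,r)
t=cam('top'); im=cv2.imread('pics/top0.png')
c2,it=snap('top','top2.png')
cv2.imwrite('pics/crop2.png',cv2.resize(it[190:300,365:445,::-1],None,fx=5,fy=5,interpolation=cv2.INTER_CUBIC))
```

```text
pivot [[ 0.48463235 -0.26293613  0.016     ]]
120 0.071 ((481.6482849121094, -268.1156921386719), (182.60447692871094, 236.58641052246094), 85.44020080566406)
120 0.062 ((484.77105712890625, -268.2530517578125), (187.25228881835938, 242.6082305908203), 85.44020080566406)
140 0.071 ((483.8348388671875, -264.6781921386719), (153.19259643554688, 221.6079559326172), 89.23773193359375)
140 0.062 ((487.01324462890625, -264.72802734375), (157.09182739257812, 227.24855041503906), 89.23775482177734)
160 0.071 ((483.68670654296875, -264.70611572265625), (151.57981872558594, 219.74810791015625), 89.2954330444336)
160 0.062 ((486.8612976074219, -264.75665283203125), (155.43795776367188, 225.34133911132812), 89.29542541503906)
```

>>> {"fn": "move_arm", "kwargs": {"deltas": "55 0 0 0 -1; 55 0 0 0 -1; 55 0 0 0 -1; 55 0 0 0 -1; 55 0 0 0 -1; 55 0 0 0 -1; 55 0 0 0 -1; 55 0 0 0 -1; 45 0 30 4 -1; 40 10 30 1 -1; 0 0 30 0 -1; 0 0 0 0 -1; 0 0 0 0 -1"}}

```text
t: 12.25
eef_pos: [0.4609, 0.2779, 0.1935]
tcp_rot: [0.743, 0.67, -0.006, -0.001]
force: [-0.0, -0.4, 0.4]
gripper_width: 0.998
```

Run:
```python
from h import *
from go import plan
plan(.504,.26,.1,84.4)
c,im=snap('wrist','w7.png'); print(-c[1].T@c[2])
np.savez('w7.npz',K=c[0],R=c[1],t=c[2])
a=np.radians(-5.6); Rz=np.array([[np.cos(a),-np.sin(a)],[np.sin(a),np.cos(a)]])
for h,l,z in((.1,.065,.005),(.04,.006,.033)):
    P=[list(Rz@[sx*h,sy*l]+[.5044,.2599])+[z] for sx,sy in((1,1),(1,-1),(-1,-1),(-1,1))]
    print(proj(c,P).round(1).tolist())
```

```text
t12.25 pos [0.4609 0.2779 0.1935] ang 84.1 tilt 0.68 w 0.998 F [-0.  -0.4  0.4]
delta [-12.7  45.6  93.2] twist -0.3
-6 23 47 -0.2; -6 23 47 -0.2
[0.37971667 0.28759265 0.31974833]
[[379.3, 371.0], [232.7, 371.1], [213.6, 140.4], [390.1, 139.5]]
[[311.0, 327.5], [295.6, 327.5], [293.0, 229.0], [309.8, 229.0]]
```

View pics/w7.png

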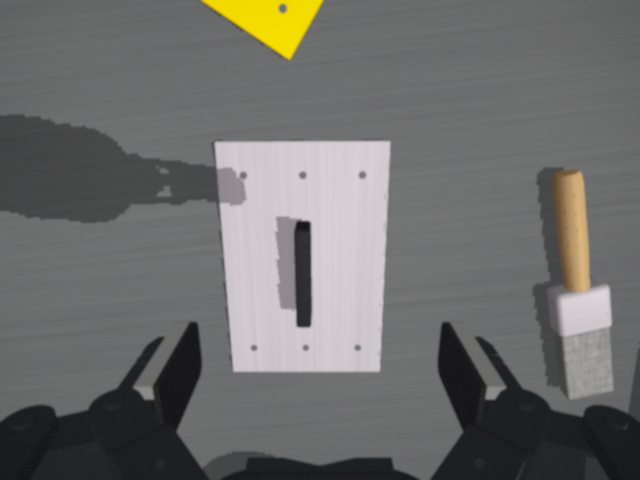

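>>> {"fn": "move_arm", "kwargs": {"deltas": "-6 23 45 0 -0.3; -6 20 30 -0.3 -0.3; 0 0 10 0 -0.3; 0 0 0 0 -0.3; 0 0 0 0 -0.3"}}

```text
t: 12.92
eef_pos: [0.5058, 0.2622, 0.1134]
tcp_rot: [0.741, 0.671, -0.0, -0.0]
force: [-0.6, -0.3, -0.2]
gripper_width: 0.645
```

```bash
python3 go.py .5045 .2602 .06 84.4
```

```text
t12.93 pos [0.5058 0.2622 0.1134] ang 84.3 tilt 0.06 w 0.645 F [-0.6 -0.3 -0.2]
delta [-2.2 -1.  53.4] twist -0.1
-1 -1 27 -0.1; -1 -1 27 -0.1
```

>>> {"fn": "move_arm", "kwargs": {"deltas": "-2 -1 30 0 -0.3; -1 -1 20 0 -0.3; 0 -1 15 0 -0.3; 0 0 10 0 -0.3; 0 0 0 0 -0.3; 0 0 0 0 -0.3"}}

```text
t: 13.68
eef_pos: [0.5046, 0.2643, 0.0426]
tcp_rot: [0.74, 0.672, 0.005, -0.0]
force: [0.4, -0.1, -0.9]
gripper_width: 0.648
```

```bash
python3 go.py .5045 .2602 .0265 84.4
```

```text
t13.68 pos [0.5046 0.2643 0.0426] ang 84.5 tilt 0.57 w 0.648 F [ 0.4 -0.1 -0.9]
delta [-4.2  0.2 16.1] twist 0.1
-4 0 16 0.1
```

>>> {"fn": "move_arm", "kwargs": {"deltas": "-4 0 8 0 -0.3; -1 0 8 0 -0.3; 0 0 0 0 -0.3; 0 0 0 0 -0.3"}}

```text
t: 14.18
eef_pos: [0.5048, 0.259, 0.0262]
tcp_rot: [0.741, 0.672, 0.006, 0.0]
force: [0.2, -0.9, -0.9]
gripper_width: 0.645
```

```bash
python3 go.py .5045 .2602 .0265 84.4
```

```text
t14.18 pos [0.5048 0.259  0.0262] ang 84.4 tilt 0.63 w 0.645 F [ 0.2 -0.9 -0.9]
delta [ 1.2 -0.4 -0.3] twist 0.0
1 -0 -0 0.0
```

>>> {"fn": "move_arm", "kwargs": {"deltas": "1 0 0 0 0.4; 0 0 0 0 1; 0 0 0 0 1; 0 0 0 0 1; 0 0 0 0 1; 0 0 0 0 1; 0 0 0 0 1; 0 0 0 0 1", "force": 90}}

```text
t: 15.18
eef_pos: [0.5051, 0.2602, 0.0267]
tcp_rot: [0.741, 0.672, 0.006, 0.0]
force: [-0.8, -0.2, 0.8]
gripper_width: 0.117
```

>>> {"fn": "move_arm", "kwargs": {"deltas": "0 0 -15 0 1; 0 0 -30 0 1; 0 0 -40 0 1; 0 0 -40 0 1; 0 0 -30 0 1; 0 0 0 0 1; 0 0 0 0 1"}}

```text
t: 16.05
eef_pos: [0.5009, 0.2576, 0.187]
tcp_rot: [0.741, 0.672, 0.003, -0.001]
force: [0.2, -0.4, -4.5]
gripper_width: 0.119
```

```bash
python3 go.py .484 -.2646 .18 89.3;python3 - <<'E'
from h import *
c,im=snap('wrist','w8.png')
o=ctrl.get_obs(); p=o['eef_pos']
from scipy.spatial.transform import Rotation as Ro
R=Ro.from_quat(o['tcp_rot']).as_matrix()
# predicted plate-top corners if held as at grasp: plate top 0.005-0.0262 -> 21.2 mm ahead of TCP
P=[p+R@[sx*.065,sy*.1,.0212] for sx,sy in((1,1),(1,-1),(-1,-1),(-1,1))]
print(proj(c,P).round(1).tolist())
E
```

```text
t16.05 pos [0.5009 0.2576 0.187 ] ang 84.4 tilt 0.39 w 0.119 F [ 0.2 -0.4 -4.5]
delta [-521.5   33.7    4.1] twist -4.9
-47 3 0 -0.4; -47 3 0 -0.4; -47 2 0 -0.4; -47 2 0 -0.4; -47 2 0 -0.4; -47 1 0 -0.4; -47 1 0 -0.4; -48 1 0 -0.4; -48 0 0 -0.4; -48 -0 0 -0.4; -48 -1 0 -0.4
[[455.8, 505.1], [522.1, 41.2], [115.1, 41.1], [181.7, 505.0]]
```

View pics/w8.png

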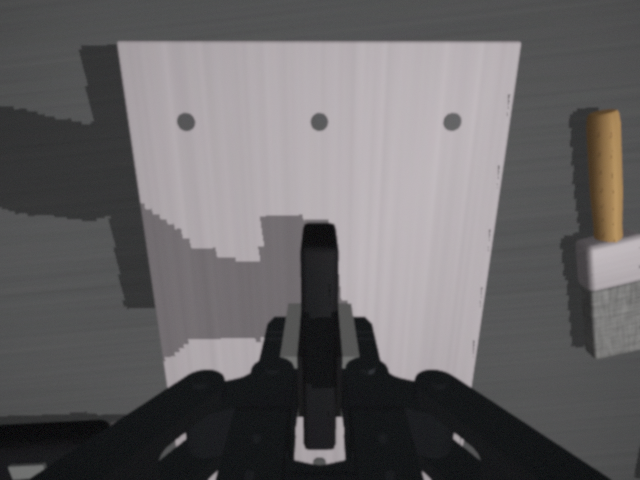

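>>> {"fn": "move_arm", "kwargs": {"deltas": "-30 2 0 0 1; -45 2 0 0 1; -45 2 0 0 1; -45 2 0 0 1; -45 2 0 0 1; -45 2 0 0 1; -45 2 0 0 1; -45 2 0 0 1; -45 2 0 -1 1; -45 2 0 -1 1; -40 2 0 -1 1; -25 2 0 -1 1; -10 0 0 0 1; 0 0 0 0 1; 0 0 0 0 1"}}

```text
t: 17.98
eef_pos: [0.4689, -0.2643, 0.1649]
tcp_rot: [0.714, 0.7, -0.007, -0.012]
force: [0.6, 1.2, -3.2]
gripper_width: 0.121
```

```bash
python3 go.py .484 -.2648 .12 89.3
```

```text
t17.98 pos [ 0.4689 -0.2643  0.1649] ang 88.9 tilt 1.65 w 0.121 F [ 0.6  1.2 -3.2]
delta [-0.5 16.3 44.4] twist -0.4
-0 16 44 -0.4
```

>>> {"fn": "move_arm", "kwargs": {"deltas": "0 8 10 -0.4 1; 0 7 10 0 1; 0 2 10 0 1; 0 0 0 0 1; 0 0 0 0 1"}}

```text
t: 18.6
eef_pos: [0.487, -0.2609, 0.1314]
tcp_rot: [0.71, 0.704, -0.007, -0.013]
force: [-0.6, 0.1, -4.4]
gripper_width: 0.123
```

```bash
python3 go.py .484 -.2648 .10 89.3; python3 -c "
from h import *; print(ctrl.get_obs()['tcp_rot'])"
```

```text
t18.60 pos [ 0.487  -0.2609  0.1314] ang 89.5 tilt 1.73 w 0.123 F [-0.6  0.1 -4.4]
delta [-4.2 -2.1 31.4] twist 0.2
-4 -2 31 0.2
[ 0.70982     0.70422107 -0.00689116 -0.01344499]
```

>>> {"fn": "move_arm", "kwargs": {"deltas": "0 0 -50 0 1; 0 0 -50 0 1; 0 0 0 0 1; -4 -2 45 0 1; 0 0 45 0 1; 0 0 10 0 1; 0 0 0 0 1; 0 0 0 0 1"}}

```text
t: 19.6
eef_pos: [0.4844, -0.266, 0.133]
tcp_rot: [0.711, 0.704, -0.007, -0.012]
force: [0.6, -1.1, -4.0]
gripper_width: 0.122
```

```bash
python3 go.py .484 -.2648 .10 89.3; python3 -c "
from h import *; print(ctrl.get_obs()['tcp_rot'])"
```

```text
t19.60 pos [ 0.4844 -0.266   0.133 ] ang 89.4 tilt 1.62 w 0.122 F [ 0.6 -1.1 -4. ]
delta [ 0.9  0.5 33. ] twist 0.1
1 0 33 0.1
[ 0.71052053  0.70353413 -0.00666699 -0.01248457]
```

>>> {"fn": "move_arm", "kwargs": {"deltas": "1 1 12 0 1; 0 0 12 0 1; 0 0 6 0 1; 0 0 0 0 1; 0 0 0 0 1"}}

```text
t: 20.23
eef_pos: [0.4863, -0.2653, 0.103]
tcp_rot: [0.71, 0.704, -0.006, -0.011]
force: [0.8, -0.7, -3.9]
gripper_width: 0.12
```

```bash
python3 go.py .4847 -.2648 .088 89.3; python3 -c "
from h import *; print(ctrl.get_obs()['tcp_rot'])"
```

```text
t20.23 pos [ 0.4863 -0.2653  0.103 ] ang 89.4 tilt 1.40 w 0.120 F [ 0.8 -0.7 -3.9]
delta [ 0.4 -1.2 15. ] twist 0.1
0 -1 15 0.1
[ 0.71043781  0.7036542  -0.005904   -0.01067885]
```

>>> {"fn": "move_arm", "kwargs": {"deltas": "0 -2 6 0 1; 0 0 6 0 1; 0 0 2 0 1; 0 0 0 0 1"}}

```text
t: 20.72
eef_pos: [0.4839, -0.2653, 0.0884]
tcp_rot: [0.711, 0.704, -0.006, -0.01]
force: [-0.1, -0.4, -3.8]
gripper_width: 0.12
```

```bash
python3 go.py .4847 -.2648 .084 89.3; python3 -c "
from h import *; o=ctrl.get_obs();print(o['tcp_rot'],o['torque'])"
```

```text
t20.73 pos [ 0.4839 -0.2653  0.0884] ang 89.4 tilt 1.37 w 0.120 F [-0.1 -0.4 -3.8]
delta [0.5 0.9 4.3] twist 0.1
1 1 4 0.1
[ 0.71052285  0.70357303 -0.0058082  -0.01041802] [ 0.00181492 -0.02630758  0.01720825]
```

>>> {"fn": "move_arm", "kwargs": {"deltas": "0 1 3 0 1; 0 0 2 0 1; 0 0 0 0 1", "force": 35}}

```text
t: 21.1
eef_pos: [0.4838, -0.2657, 0.0834]
tcp_rot: [0.711, 0.703, -0.006, -0.011]
force: [-0.3, -0.2, -4.6]
gripper_width: 0.12
```

```bash
python3 go.py .4847 -.2648 .083 89.3; python3 -c "
from h import *; o=ctrl.get_obs();print(o['tcp_rot'],o['torque'])"
```

```text
t21.10 pos [ 0.4838 -0.2657  0.0834] ang 89.4 tilt 1.45 w 0.120 F [-0.3 -0.2 -4.6]
delta [0.9 0.9 0.4] twist 0.1
1 1 0 0.1
[ 0.71076304  0.70331792 -0.00633912 -0.01093673] [-0.03778169 -0.17244718  0.01375299]
```

>>> {"fn": "move_arm", "kwargs": {"deltas": "0 0.5 2 0 1; 0 0 0 0 1", "force": 25}}

```text
t: 21.35
eef_pos: [0.484, -0.2659, 0.0813]
tcp_rot: [0.711, 0.703, -0.007, -0.011]
force: [0.4, -0.8, -5.2]
gripper_width: 0.124
```

```bash
python3 go.py .4847 -.2648 .083 89.3; python3 -c "
from h import *; o=ctrl.get_obs();print(o['tcp_rot'],o['torque'])"
```

```text
t21.35 pos [ 0.484  -0.2659  0.0813] ang 89.4 tilt 1.48 w 0.124 F [ 0.4 -0.8 -5.2]
delta [ 1.1  0.6 -1.8] twist 0.1
1 1 -2 0.1
[ 0.710874    0.70320073 -0.0065557  -0.01113131] [-0.10563196  0.13235839 -0.06244429]
```

>>> {"fn": "move_arm", "kwargs": {"deltas": "0 0.5 2 0 1; 0 0 0 0 1"}}

```text
t: 21.6
eef_pos: [0.4843, -0.2659, 0.0795]
tcp_rot: [0.711, 0.703, -0.007, -0.012]
force: [-1.0, -0.1, 0.5]
gripper_width: 0.115
```

```bash
python3 go.py .4847 -.2648 .083 89.3
python3 - <<'E'
from h import *
from scipy.spatial.transform import Rotation as Ro
o=ctrl.get_obs();print(o['force'],o['torque'])
c,im=snap('wrist','w9.png'); o=ctrl.get_obs(); p=o['eef_pos'];R=Ro.from_quat(o['tcp_rot']).as_matrix()
print(proj(c,[p+R@[sx*.065,-.1,.0212] for sx in(1,-1)]).round(1).tolist())
g=im.min(2).astype(int)
for u in(250,320,390): print(u,g[10:110:3,u].tolist())
for v in(100,180): print(v,g[v,60:220:4].tolist(),g[v,430:600:4].tolist())
E
```

```text
t21.60 pos [ 0.4843 -0.2659  0.0795] ang 89.4 tilt 1.53 w 0.115 F [-1.  -0.1  0.5]
delta [ 1.1  0.3 -3.5] twist 0.1
1 0 -3 0.1
[-0.99724361 -0.07364377  0.51194227] [ 0.03351892  0.92569457 -0.06590437]
[[522.2, 40.6], [114.8, 40.5]]
250 [127, 128, 128, 126, 125, 127, 127, 127, 128, 131, 135, 162, 165, 164, 165, 164, 165, 165, 165, 164, 165, 165, 165, 165, 165, 165, 166, 166, 165, 165, 165, 166, 165, 164]
320 [128, 128, 128, 127, 126, 126, 127, 127, 128, 129, 131, 166, 168, 167, 168, 168, 168, 168, 169, 168, 168, 168, 170, 169, 168, 170, 169, 168, 168, 170, 169, 170, 169, 170]
390 [128, 128, 129, 127, 126, 127, 126, 127, 129, 128, 132, 166, 168, 169, 168, 170, 168, 170, 169, 170, 170, 170, 170, 171, 171, 171, 171, 170, 171, 172, 171, 172, 171, 173]
100 [77, 76, 78, 49, 57, 121, 149, 150, 151, 149, 148, 151, 151, 152, 146, 98, 111, 154, 155, 153, 155, 153, 158, 158, 157, 159, 160, 164, 162, 158, 157, 158, 159, 162, 163, 162, 164, 160, 161, 163] [175, 175, 176, 179, 177, 175, 174, 174, 174, 174, 174, 177, 177, 174, 175, 175, 175, 171, 173, 172, 173, 143, 63, 77, 109, 108, 108, 105, 104, 107, 106, 105, 114, 126, 78, 78, 78, 77, 77, 76, 78, 76, 77]
180 [49, 49, 48, 48, 47, 48, 47, 49, 112, 155, 154, 155, 153, 154, 154, 155, 155, 132, 100, 120, 157, 156, 155, 158, 158, 160, 160, 158, 162, 165, 165, 161, 160, 159, 161, 165, 164, 164, 164, 162] [179, 181, 177, 175, 176, 173, 171, 174, 173, 176, 173, 173, 173, 174, 172, 173, 172, 171, 141, 64, 68, 111, 110, 111, 109, 107, 110, 110, 109, 131, 99, 78, 79, 78, 79, 78, 79, 76, 79, 77, 74, 76, 76]
```

View pics/w9.png

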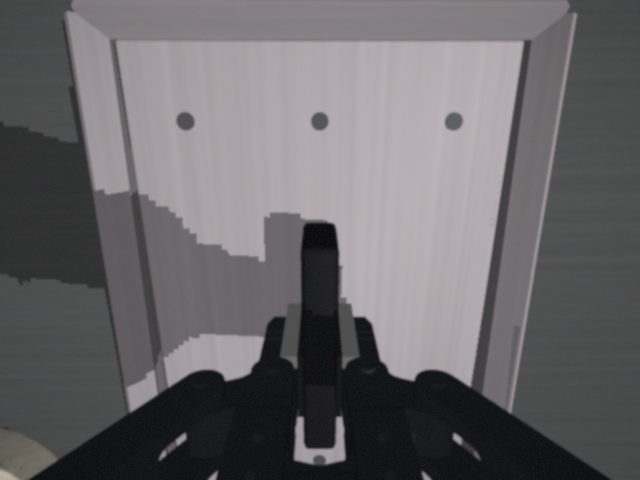

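>>> {"fn": "move_arm", "kwargs": {"deltas": "0 0 2 0 1; 0 0 0 0 1"}}

```text
t: 21.9
eef_pos: [0.4847, -0.2659, 0.078]
tcp_rot: [0.711, 0.703, -0.007, -0.011]
force: [-1.3, -0.2, -2.3]
gripper_width: 0.118
```

```bash
python3 go.py .4847 -.2648 .083 89.3; python3 -c "
from h import *; o=ctrl.get_obs();print(o['tcp_rot'],o['torque'])"
```

```text
t21.90 pos [ 0.4847 -0.2659  0.078 ] ang 89.4 tilt 1.49 w 0.118 F [-1.3 -0.2 -2.3]
delta [ 1.1 -0.1 -5. ] twist 0.1
1 -0 -5 0.1
[ 0.71086422  0.70320931 -0.0065689  -0.0112062 ] [-0.11926196  0.94466095 -0.07879092]
```

>>> {"fn": "move_arm", "kwargs": {"deltas": "0 0 0 0 0.6; 0 0 0 0 0.2; 0 0 0 0 0.1; 0 0 0 0 0.1; 0 0 -20 0 0.1; 0 0 -25 0 0.1; 0 0 -15 0 1; 0 0 0 0 1; 0 0 0 0 1; 0 0 0 0 1"}}

```text
t: 23.15
eef_pos: [0.4878, -0.2659, 0.1386]
tcp_rot: [0.711, 0.704, -0.006, -0.01]
force: [-0.0, 0.3, -0.1]
gripper_width: -0.0
```

```bash
python3 go.py .554 -.2657 .10 89.3
python3 - <<'E'
from h import *
c,im=snap('wrist','w10.png'); np.savez('w10.npz',K=c[0],R=c[1],t=c[2])
g=im.min(2)
m=((im.max(2)<60)*255).astype(np.uint8); m[340:]=0
for k in cv2.findContours(m,0,1)[0]:
    if cv2.contourArea(k)>100: print(cv2.boundingRect(k),[ (z,(np.array(cv2.minAreaRect((ray(c,k[:,0],z)[:,:2]*1000).astype(np.float32))[0])).round(1)) for z in (.083,)])
# near lid edge: row profile columns
for u in(250,320,390): print(u,g[20:130:3,u].tolist())
for z in(.045,.05,.056,.062): print(z,proj(c,[[.384,-.265,z]]).round(1).tolist())
E
```

```text
t23.15 pos [ 0.4878 -0.2659  0.1386] ang 89.4 tilt 1.30 w -0.000 F [-0.   0.3 -0.1]
delta [ 0.6 67.1 37.1] twist 0.1
0 34 19 0.1; 0 34 19 0.1
(339, 319, 20, 21) [(0.083, array([ 512., -251.]))]
(281, 319, 19, 21) [(0.083, array([ 511.6, -280. ]))]
(0, 201, 109, 28) [(0.083, array([ 452.3, -384.3]))]
(307, 185, 24, 155) [(0.083, array([ 478.8, -265.7]))]
(44, 176, 43, 27) [(0.083, array([ 440.7, -377.6]))]
(26, 107, 100, 70) [(0.083, array([ 418.9, -367.3]))]
(122, 27, 27, 92) [(0.083, array([ 394. , -339.3]))]
(205, 0, 184, 23) [(0.083, array([ 371.7, -273. ]))]
250 [54, 104, 148, 146, 144, 145, 143, 143, 144, 146, 132, 166, 179, 179, 180, 180, 181, 180, 179, 181, 180, 180, 180, 182, 180, 181, 181, 181, 181, 182, 181, 182, 182, 182, 182, 182, 182]
320 [40, 89, 149, 147, 146, 146, 145, 143, 144, 145, 137, 170, 185, 185, 185, 185, 186, 186, 185, 186, 185, 186, 186, 186, 186, 186, 186, 186, 127, 97, 97, 98, 152, 186, 187, 187, 187]
390 [89, 108, 149, 147, 146, 147, 144, 145, 144, 145, 140, 168, 189, 189, 190, 190, 191, 190, 191, 190, 192, 191, 192, 192, 190, 191, 192, 192, 192, 193, 193, 192, 193, 194, 194, 193, 194]
0.045 [[317.3, 56.4]]
0.05 [[317.3, 55.1]]
0.056 [[317.4, 53.6]]
0.062 [[317.4, 52.0]]
```

>>> {"fn": "move_arm", "kwargs": {"deltas": "0 33 15 0 1; 0 32 12 0 1; 0 0 10 0 1; 0 0 0 0 1; 0 0 0 0 1"}}

```text
t: 23.82
eef_pos: [0.5503, -0.2664, 0.0967]
tcp_rot: [0.711, 0.703, -0.007, -0.012]
force: [-0.2, 0.8, 0.1]
gripper_width: -0.001
```

```bash
python3 go.py .554 -.2657 .08 89.3
```

```text
t23.82 pos [ 0.5503 -0.2664  0.0967] ang 89.3 tilt 1.60 w -0.001 F [-0.2  0.8  0.1]
delta [ 0.6  4.1 16.6] twist 0.0
1 4 17 0.0
```

>>> {"fn": "move_arm", "kwargs": {"deltas": "0 5 8 0 1; 0 0 6 0 1; 0 0 3 0 1; 0 0 0 0 1"}}

```text
t: 24.32
eef_pos: [0.5543, -0.2669, 0.0792]
tcp_rot: [0.711, 0.703, -0.007, -0.012]
force: [-0.3, 0.2, -1.0]
gripper_width: 0.0
```

>>> {"fn": "move_arm", "kwargs": {"deltas": "0 0 2 0 1; 0 0 2 0 1"}}

```text
t: 24.58
eef_pos: [0.5543, -0.267, 0.0754]
tcp_rot: [0.712, 0.703, -0.007, -0.012]
force: [-0.4, -0.6, -0.5]
gripper_width: -0.001
```

>>> {"fn": "move_arm", "kwargs": {"deltas": "0 0 2 0 1; 0 0 2 0 1"}}

```text
t: 24.82
eef_pos: [0.5543, -0.267, 0.0712]
tcp_rot: [0.712, 0.703, -0.007, -0.012]
force: [0.7, -0.2, -0.0]
gripper_width: 0.004
```

>>> {"fn": "move_arm", "kwargs": {"deltas": "0 0 2 0 1; 0 0 2 0 1"}}

```text
t: 25.08
eef_pos: [0.5542, -0.267, 0.0669]
tcp_rot: [0.712, 0.703, -0.007, -0.012]
force: [-0.2, -0.7, 1.6]
gripper_width: 0.002
```

>>> {"fn": "move_arm", "kwargs": {"deltas": "0 0 2 0 1; 0 0 2 0 1"}}

```text
t: 25.32
eef_pos: [0.5543, -0.2671, 0.0644]
tcp_rot: [0.712, 0.702, -0.007, -0.012]
force: [-6.0, 3.9, 27.2]
gripper_width: -0.005
```

>>> {"fn": "move_arm", "kwargs": {"deltas": "0 0 0 0 1; 0 0 0 0 1"}}

```text
t: 25.58
eef_pos: [0.5545, -0.2672, 0.0653]
tcp_rot: [0.712, 0.702, -0.007, -0.011]
force: [-0.2, 0.2, 0.1]
gripper_width: -0.001
```

>>> {"fn": "move_arm", "kwargs": {"deltas": "0 0 1 0 1; 0 0 0 0 1"}}

```text
t: 25.82
eef_pos: [0.5546, -0.2672, 0.0649]
tcp_rot: [0.712, 0.702, -0.007, -0.012]
force: [-0.4, 0.6, 3.4]
gripper_width: 0.001
```

>>> {"fn": "move_arm", "kwargs": {"deltas": "0 0 -25 0 1; 0 0 -25 0 1; 0 -45 0 0 1; 0 -45 0 0 1; 0 -45 0 0 1; 0 -5 0 0 1; 0 0 0 0 1"}}

```text
t: 26.7
eef_pos: [0.4128, -0.2655, 0.1183]
tcp_rot: [0.711, 0.703, -0.006, -0.011]
force: [0.9, -0.1, 0.3]
gripper_width: 0.003
```

```bash
python3 go.py .415 -.2655 .08 89.3
python3 - <<'E'
from h import *
c,im=snap('top','top3.png'); cv2.imwrite('pics/crop3.png',cv2.resize(im[190:300,365:445,::-1],None,fx=5,fy=5,interpolation=cv2.INTER_CUBIC))
E
```

```text
t26.70 pos [ 0.4128 -0.2655  0.1183] ang 89.3 tilt 1.47 w 0.003 F [ 0.9 -0.1  0.3]
delta [-0.2  3.1 38.2] twist 0.0
-0 3 38 0.0
```

>>> {"fn": "move_arm", "kwargs": {"deltas": "0 3 20 0 1; 0 0 10 0 1; 0 0 4 0 1; 0 0 0 0 1"}}

```text
t: 27.25
eef_pos: [0.4194, -0.2653, 0.0832]
tcp_rot: [0.71, 0.704, -0.006, -0.01]
force: [-0.8, 0.7, -0.1]
gripper_width: 0.004
```

>>> {"fn": "move_arm", "kwargs": {"deltas": "0 0 2 0 1; 0 0 2 0 1"}}

```text
t: 27.5
eef_pos: [0.4199, -0.2656, 0.0797]
tcp_rot: [0.71, 0.704, -0.006, -0.009]
force: [-0.6, 0.1, 0.4]
gripper_width: -0.001
```

>>> {"fn": "move_arm", "kwargs": {"deltas": "0 0 2 0 1"}}

```text
t: 27.62
eef_pos: [0.42, -0.2657, 0.0778]
tcp_rot: [0.71, 0.704, -0.005, -0.009]
force: [0.5, 0.1, -1.4]
gripper_width: 0.001
```

>>> {"fn": "move_arm", "kwargs": {"deltas": "0 0 2 0 1"}}

```text
t: 27.75
eef_pos: [0.4207, -0.2659, 0.0763]
tcp_rot: [0.71, 0.704, -0.005, -0.008]
force: [1.9, 1.5, 7.8]
gripper_width: 0.001
```

>>> {"fn": "move_arm", "kwargs": {"deltas": "0 0 -4 0 1; 0 -6 0 0 1; 0 0 4 0 1; 0 0 1 0 1"}}

```text
t: 28.25
eef_pos: [0.4144, -0.2661, 0.0759]
tcp_rot: [0.71, 0.704, -0.005, -0.008]
force: [-0.4, 0.6, 8.5]
gripper_width: 0.0
```

>>> {"fn": "move_arm", "kwargs": {"deltas": "0 0 2 0 1"}}

```text
t: 28.38
eef_pos: [0.4145, -0.2661, 0.0741]
tcp_rot: [0.71, 0.704, -0.005, -0.008]
force: [-1.2, -0.1, 5.3]
gripper_width: -0.001
```

>>> {"fn": "move_arm", "kwargs": {"deltas": "0 0 2 0 1"}}

```text
t: 28.5
eef_pos: [0.4143, -0.2662, 0.072]
tcp_rot: [0.71, 0.704, -0.005, -0.008]
force: [-0.2, 0.6, 1.8]
gripper_width: 0.003
```

>>> {"fn": "move_arm", "kwargs": {"deltas": "0 0 2 0 1"}}

```text
t: 28.62
eef_pos: [0.4142, -0.2661, 0.0697]
tcp_rot: [0.71, 0.704, -0.005, -0.008]
force: [-0.3, 0.4, -0.0]
gripper_width: -0.002
```

Snapped past the roller; follow to the ledge.

>>> {"fn": "move_arm", "kwargs": {"deltas": "0 0 2 0 1; 0 0 2 0 1; 0 0 1 0 1"}}

```text
t: 29.0
eef_pos: [0.4137, -0.2658, 0.0638]
tcp_rot: [0.71, 0.704, -0.005, -0.008]
force: [0.0, 0.2, 0.5]
gripper_width: 0.001
```

>>> {"fn": "move_arm", "kwargs": {"deltas": "0 0 1 0 1; 0 0 1 0 1"}}

```text
t: 29.25
eef_pos: [0.4137, -0.2658, 0.062]
tcp_rot: [0.71, 0.704, -0.005, -0.009]
force: [-3.1, 2.9, 16.0]
gripper_width: -0.002
```

>>> {"fn": "move_arm", "kwargs": {"deltas": "0 0 1.5 0 1"}}

```text
t: 29.38
eef_pos: [0.4137, -0.2659, 0.0619]
tcp_rot: [0.71, 0.704, -0.005, -0.009]
force: [-6.4, 3.7, 31.9]
gripper_width: 0.003
```

>>> {"fn": "move_arm", "kwargs": {"deltas": "0 0 -20 0 1; 0 0 -35 0 1; 0 45 0 0 1; 0 45 0 0 1; 0 45 0 0 1; 0 4 10 0 1; 0 0 20 0 1; 0 0 10 0 1; 0 0 0 0 1; 0 0 0 0 1"}}

```text
t: 30.62
eef_pos: [0.5522, -0.2683, 0.0732]
tcp_rot: [0.712, 0.702, -0.006, -0.01]
force: [0.0, 0.7, -0.6]
gripper_width: -0.001
```

```bash
python3 go.py .554 -.2657 .066 89.3
```

```text
t30.62 pos [ 0.5522 -0.2683  0.0732] ang 89.2 tilt 1.36 w -0.001 F [ 0.   0.7 -0.6]
delta [2.6 2.  7.2] twist -0.1
3 2 7 -0.1
```

>>> {"fn": "move_arm", "kwargs": {"deltas": "2 2 4 0 1; 0 0 2 0 1; 0 0 2 0 1"}}

```text
t: 31.0
eef_pos: [0.5545, -0.2666, 0.066]
tcp_rot: [0.712, 0.702, -0.006, -0.009]
force: [-0.1, -0.4, 0.3]
gripper_width: 0.004
```

>>> {"fn": "move_arm", "kwargs": {"deltas": "0 0 2 0 1"}}

```text
t: 31.12
eef_pos: [0.5546, -0.2666, 0.0639]
tcp_rot: [0.712, 0.702, -0.006, -0.009]
force: [0.3, 0.1, -0.4]
gripper_width: 0.002
```

>>> {"fn": "move_arm", "kwargs": {"deltas": "0 0 1.5 0 1"}}

```text
t: 31.25
eef_pos: [0.5546, -0.2666, 0.0623]
tcp_rot: [0.712, 0.702, -0.006, -0.009]
force: [-0.9, 0.5, 0.9]
gripper_width: 0.003
```

>>> {"fn": "move_arm", "kwargs": {"deltas": "0 0 1.5 0 1"}}

```text
t: 31.38
eef_pos: [0.5546, -0.2667, 0.062]
tcp_rot: [0.712, 0.702, -0.006, -0.009]
force: [-5.9, 3.3, 22.3]
gripper_width: 0.002
```

>>> {"fn": "move_arm", "kwargs": {"deltas": "0 0 0.8 0 1"}}

```text
t: 31.5
eef_pos: [0.5546, -0.2667, 0.0622]
tcp_rot: [0.712, 0.702, -0.005, -0.009]
force: [-2.0, 0.9, 6.9]
gripper_width: 0.003
```

>>> {"fn": "move_arm", "kwargs": {"deltas": "0 0 -20 0 1; 0 0 -40 0 1; 0 0 -50 0 1; 0 -45 -50 0 1; 0 -45 -20 0 1; 0 -20 0 0 1; 0 0 0 0 1; 0 0 0 0 1"}}

```text
t: 32.5
eef_pos: [0.4529, -0.2674, 0.2534]
tcp_rot: [0.712, 0.702, -0.003, -0.004]
force: [-0.2, 0.6, -0.9]
gripper_width: 0.003
```

Run:
```python
from h import *
from go import plan
plan(.44,-.265,.28,89.3)
c,im=snap('wrist','w11.png'); s,_=snap('scene','scene1.png')
P=np.array([[sx*.1,sy*.065,.045] for sx,sy in((1,1),(1,-1),(-1,-1),(-1,1))])+[.484,-.2648,0]
print(proj(c,P).round(1).tolist())
```

```text
t32.50 pos [ 0.4529 -0.2674  0.2534] ang 89.2 tilt 0.61 w 0.003 F [-0.2  0.6 -0.9]
delta [  2.3 -13.2 -26.5] twist -0.1
2 -13 -26 -0.1
[[394.2, 344.2], [253.1, 346.0], [236.5, 120.5], [405.2, 118.0]]
```

View pics/w11.png

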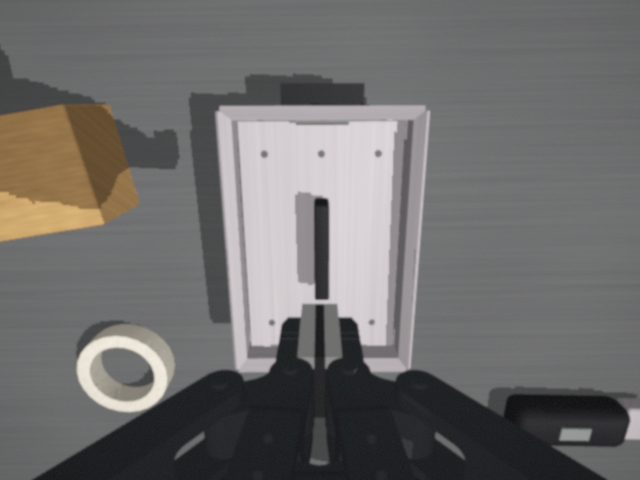

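```bash
python3 -c "
from h import *; print(ctrl.finish_job())"
```

```text
the job is handed in; nothing more can be done
None
```

The scissors are lying flat in the cassette and the lid is home under both catches. I handed the job in at about 32.6 s of the 72 s allowed.

**Scissors:** I gripped them at the pivot block and set them down on the cassette floor in line with its long side. A wrist picture showed them flat and clear of the ledges.

**Lid:** I lifted the plain steel lid by its rail, leaving the yellow look-alike alone, and lowered it into the mouth. The +x end had already gone onto its ledge by the time I first pressed there. I then pressed the -x end, which pushed past its roller at about 8 N.

**Last checks:**
- Pressing each end again met a firm stop with the tool at z = 62 mm, which puts the lid's top at 45 mm at both ends. That is level and at home height.
- The last wrist picture shows the lid's edges within about 2 px of where they should be when home.
- The robot was clear of everything when I handed in.

**Shortfalls:**
- **Tilt:** the tool was tilted about 1.5° while laying the lid, and fast up and down moves did not correct it. The lid touched down on the +x end first. I released it with that end touching, and the lid ended with its -x end about 17 mm higher, still resting on its roller.
- **Cassette size:** its lip measured about 221 x 152 mm in the pictures, against the 230 x 160 mm given. I used only its centre, which agreed between the views taken.
- **Pictures:** I viewed 13, which is three over the budget of 10.
- **Bystanders:** I did not measure them again at the end. I never touched them, and those visible in the last picture looked in place.

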